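# Hang the dessert glasses in the stemware hanger

### The job

Hang both stemmed dessert glasses, which stand upside down on the wooden draining board, by their feet from the two steel prongs of the hanger: slide or carry each one in so that its stem is between the prongs and it hangs straight and still, completely off the board. Do not let a glass fall or tip over, and leave the jug, the jar and the saucers where they are.

Things in the scene. Friction and masses are not known exactly. Their poses are not given: they have to be found in the camera images.
- rack: Fixed station: wooden draining board, steel glass hanger beyond one edge. Origin at table height under the middle of the board's hanger-side edge; x points level from board into hanger along the middle of the slot, y to its left, z up. Board: x -230 to 0, y -140 to 140 mm, top 60 mm above the table, no rim. A steel drip tray 150 mm wide, 16 mm high lies under the hanger.
- rack_mouth (a point): Mid-point between the free ends of the hanger's two level round prongs (10 mm thick, tops 151.5 mm above the table, 2.5 mm below the foot of a glass standing on the board), at rack x = -20 mm. Axes here at rack y = +-23 mm, closing to +-17 mm at x = 12 and parallel from there (24 mm clear slot). Open above and at both sides.
- rack_end (a point): Far end of the slot, at prong-axis height (146.5 mm), rack x = 264 mm: front face of the upright post (50 mm wide, 156 mm high) that alone carries the prongs. A hanging glass has its middle 107.5 mm above the table and is clear of the board from rack x = 45 mm on. Hung glasses can be pushed further along the prongs; there is room for both, but one left shoved against the other may hang askew.
- coupe1_mid (a point): Green glass dessert coupe standing mouth down, foot up, loose on the board's left half (rack y positive). 100 mm tall, 0.15 to 0.3 kg. Heights from the rim: bowl 88 mm diameter, straight-sided to 30 mm, closing in by 58; stem 12 mm diameter, 58 to 94; flat round foot 70 mm diameter, 94 to 100. This point: on the axis, 50 mm above the rim; z up. It slides upright if pushed low on the bowl.
- coupe2_mid (a point): Green glass dessert coupe standing mouth down, foot up, loose on the board's right half (rack y negative). 100 mm tall, 0.15 to 0.3 kg. Heights from the rim: bowl 88 mm diameter, straight-sided to 30 mm, closing in by 58; stem 12 mm diameter, 58 to 94; flat round foot 70 mm diameter, 94 to 100. This point: on the axis, 50 mm above the rim; z up. It slides upright if pushed low on the bowl.
- jug_mid (a point): Bystander: steel milk jug, 84 mm diameter, 105 mm high, with a handle; this point on its axis half-way up.
- jar_mid (a point): Bystander: earth-brown storage jar with steel lid, 90 mm diameter, 130 mm high; this point on its axis half-way up.
- saucers_mid (a point): Bystander: stack of three white saucers, 136 mm diameter, 40 mm high, this point at its centre.
Not all that is in view belongs to the job. Leave any purple or red look-alike of the part that bears coupe1_mid alone. Leave any purple look-alike of the part that bears coupe2_mid alone.

How it is judged:
At the end, for the whole second after the job is handed in: Both glasses hang by their feet on the prongs: middle point 45 to 240 mm past the board's edge along the slot, within 12 mm of the slot's middle, 100 to 114 mm above the table, axis within 0.12 rad of vertical, at rest (under 0.03 m/s) (x of coupe1_mid in the frame of rack between 0.045 and 0.24 m and y of coupe1_mid in the frame of rack between -0.012 and 0.012 m and z of coupe1_mid in the frame of rack between 0.1 and 0.114 m and angle between each of coupe1_mid, coupe2_mid's own z axis and vertical below 0.12 rad and linear speed of each of coupe1, coupe2 below 0.03 m/s and x of coupe2_mid in the frame of rack between 0.045 and 0.24 m and y of coupe2_mid in the frame of rack between -0.012 and 0.012 m and z of coupe2_mid in the frame of rack between 0.1 and 0.114 m); the robot touches nothing.
It fails at once if a glass tips over or falls (angle between any of coupe1_mid, coupe2_mid's own z axis and vertical above 0.8 rad or z of any of coupe1_mid, coupe2_mid in the frame of rack below 0.085 m).
It fails at once if the jug is displaced by more than 40 mm or tipped (distance of jug_mid from where it was at the start of the episode above 0.04 m or angle between jug_mid's own z axis and vertical above 0.4 rad).
It fails at once if the jar is displaced by more than 40 mm or tipped (distance of jar_mid from where it was at the start of the episode above 0.04 m or angle between jar_mid's own z axis and vertical above 0.4 rad).
It fails at once if the saucers are displaced by more than 40 mm or tipped (distance of saucers_mid from where it was at the start of the episode above 0.04 m or angle between saucers_mid's own z axis and vertical above 0.4 rad).
It also fails if it takes over 72 s, if anything falls off the work surface, if the arm or the gripper's body presses on something with over 40 N, if the wrist force passes 120 N, or if a joint passes its speed limit or range.

### The arm

A 6-joint arm with a two-finger parallel gripper is mounted at the origin on the work surface. World frame = base frame: x ahead of the robot, y to its left, z up, the work surface at z = 0. Lengths are in m, angles in rad, forces in N, time in s.
With the tool pointing down it reaches from about 0.3 to 0.875 m from the base axis. Payload 6.4 kg.
Tool frame: the origin (TCP) lies midway between the tips of the shut fingers; the grasp point (between the pads) lies 19 mm behind it; x points along the fingers, y is the direction in which the jaws open and shut, and the axes are right-handed (so a half turn about x gives the same grasp; the last joint's range is limited). The gripper opens to 85 mm and grips with 20 to 120 N. Pads are 22 mm wide; open, the fingers measure 114 mm over their backs; the gripper's body (76 mm by 85 mm) begins 54 mm behind the grasp point. The pads swing forward as they close: fully open they stand 13 mm farther back than shut.
Start: joints at [1.071, 0.181, 1.607, -0, 1.354, -0.206], TCP at [0.167, 0.55, 0.231] pointing down, gripper open.
Joint ranges: [-2.99, 2.99], [-0.89, 2.07], [0.3, 2.58], [-1.14, 4.28], [0, 2.63], [-3.12, 3.12]. Speed limits (rad/s): [2.57, 2.57, 3.01, 3.14, 3.14, 3.14].

### API

Orientations are given as a unit quaternion [w, x, y, z].
In Python, from bench import ctrl gives the robot as it stands.
- The arm moves only by the tool servo_tool, never from a script. Its argument "targets" is a list of rows, each a list of 7 numbers: the turn, a rotation vector about the tool's x, y, z in rad, then the shift along the tool's x, y, z in mm, then the opening, from -1 (shut) to 1 (fully open). A call has exactly 8 rows; each row is the pose to reach, as a shift and turn from the pose measured when the call began, along the tool's axes at that moment; what a row does not reach only later rows make up. A row lasts 1/8 s, in which the tool goes at most 62.5 mm and 10.7 degrees, less where a joint would pass 70% of its speed; a pose out of reach is approached as far as the arm can. A call with a gripper value outside its range is refused whole. The fingers move at their own pace and stop on an object; the grip force is fixed at half the most. Time passes only in rows, so rows that repeat a pose let the fingers close, or fill a call up. It gives the time, the measured TCP pose, the force and the opening at its end, in the units of the state.
- ctrl.get_obs(): the state, without advancing time (a new reading comes with each control period).
- ctrl.camera(name): name is "scene" or "side" or "wrist"; returns a dict with "pixels" (400x640x3 uint8, blue, green, red), "intrinsics" (3x3 intrinsics, pixels), "R" (3x3) and "t" (3): a world point X has camera coordinates R X + t; the wrist camera has in their place "tool_from_camera" (4x4, takes a point from camera to tool coordinates, whose origin is the TCP and whose axes are the tool frame's). Camera axes: x right, y down, z forward; pixel columns grow to the right and rows downward; lengths in m; the calibration is good to about 2 mm. A picture is of the moment at which its call begins: read the wrist's pose just before it. There is no depth.
- ctrl.hand_in(): hands the job in, once; it reports no verdict.
The state is a dict: "time_s": time; "q": joint angles; "dq": joint speeds; "joint_efforts": joint torques, N m; "eef_pos": TCP position; "eef_rot": TCP orientation; "wrist_force": force on the tool from outside, world axes, zero at the start; "torque": the same for the moment, N m; "opening": opening from 0.0 (shut) to 1.0 (fully open).
Only numpy, scipy, OpenCV 4.12 (cv2) and the standard library are available. Lean on these libraries where they do the work, as an engineer would, in place of code of your own. Each camera call takes 0.05 s, during which the arm holds its last target.

## Working session

There is one attempt and no reset: what is moved stays moved. The work goes in short steps, Python scripts to look and compute and a tool call to move; the robot and the scene stay as the last step left them, time stands still between calls to the robot, and variables do not carry over. Pictures are saved under pics/ and viewed, and the job is handed in when it is done.

Besides the shell and the picture viewer there is one more tool, called after "Request:" as name([rows], argument=value, ...), one row to a line, values as JSON. servo_tool: Moves the arm, as the interface text tells. Its arguments: {"type":"object","properties":{"targets":{"type":"array","items":{"type":"array","items":{"type":"number"}}}},"required":["targets"]}

```bash
ls; mkdir -p pics
python3 - <<'E'
from bench import ctrl
import cv2,numpy as np
o=ctrl.get_obs();print({k:np.round(v,3) for k,v in o.items()})
for n in ["scene","side","wrist"]:
    c=ctrl.camera(n);cv2.imwrite(f"pics/{n}0.png",c["pixels"])
    print(n,[(k,np.round(v,4).tolist()) for k,v in c.items() if k!="pixels"])
E
```

```text
pics
{'time_s': np.float64(0.0), 'q': array([ 1.071,  0.182,  1.608, -0.   ,  1.354, -0.206]), 'dq': array([-0.001,  0.001, -0.   ,  0.002,  0.001,  0.   ]), 'joint_efforts': array([ 0.0000e+00, -4.4486e+01, -3.5134e+01, -0.0000e+00,  9.0000e-03,
        0.0000e+00]), 'eef_pos': array([0.166, 0.55 , 0.23 ]), 'eef_rot': array([ 0.699,  0.103,  0.7  , -0.104]), 'wrist_force': array([ 0.142,  0.887, -0.003]), 'torque': array([ 0.029, -0.05 ,  0.047]), 'opening': np.float64(0.998)}
scene [('intrinsics', [[485.6338, 0.0, 324.1794], [0.0, 485.6338, 199.0169], [0.0, 0.0, 1.0]]), ('R', [[0.676, 0.7369, 0.0009], [0.6234, -0.5711, -0.534], [-0.393, 0.3616, -0.8455]]), ('t', [-0.407, -0.2884, 2.0175])]
side [('intrinsics', [[493.5545, 0.0, 316.3637], [0.0, 493.5545, 207.0513], [0.0, 0.0, 1.0]]), ('R', [[-0.7059, -0.7082, -0.0085], [-0.5367, 0.5427, -0.6462], [0.4622, -0.4516, -0.7632]]), ('t', [0.4252, 0.3674, 1.5708])]
wrist [('intrinsics', [[306.4413, 0.0, 324.7551], [0.0, 306.4413, 199.6876], [0.0, 0.0, 1.0]]), ('tool_from_camera', [[-0.0006, -0.3087, 0.9512, -0.1418], [1.0, -0.0007, 0.0004, -0.0008], [0.0005, 0.9512, 0.3087, -0.0788], [0.0, 0.0, 0.0, 1.0]])]
```

View pics/scene0.png

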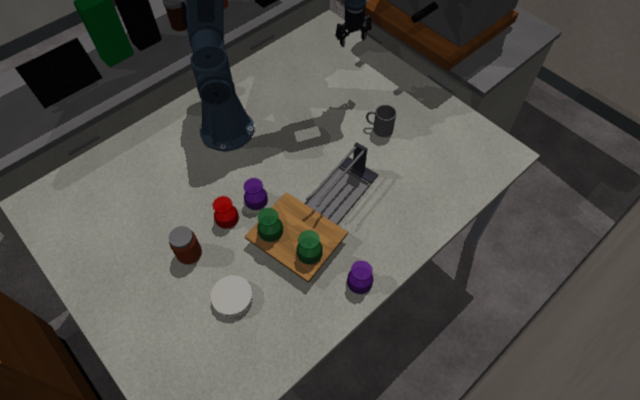

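View pics/side0.png

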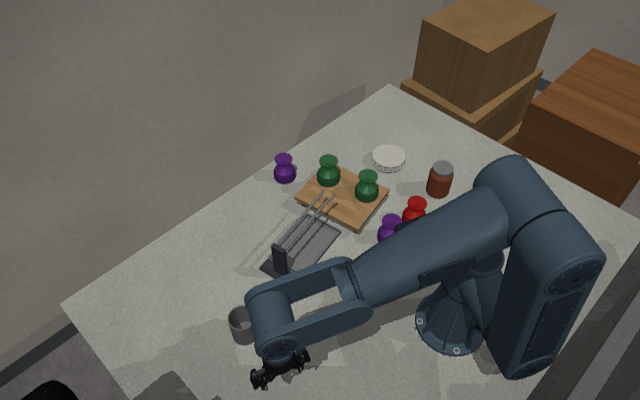

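View pics/wrist0.png

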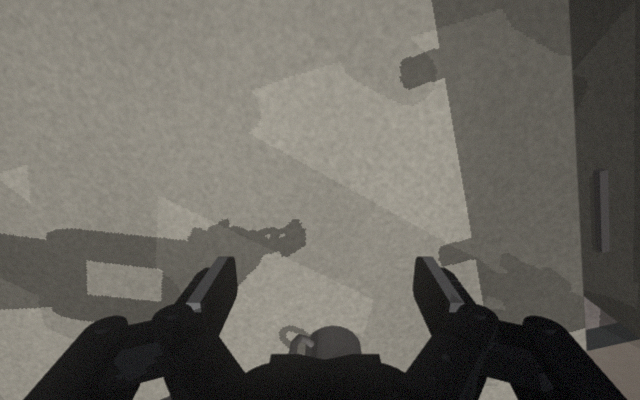

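Scene view: two green coupes stand on the board at about (269,224) and (309,246). The look-alikes are off the board: red at (225,212), purple at (255,194) and (361,277). The green ones match the description in both colour and position. The jug is at (383,121), the jar at (184,244) and the saucers at (231,297). Next I'll enlarge these areas to confirm and measure.

Run:
```python
import cv2
a=cv2.imread("pics/scene0.png")[135:295,200:390];cv2.imwrite("pics/scene0c.png",cv2.resize(a,None,fx=4,fy=3.7,interpolation=cv2.INTER_CUBIC) if 0 else cv2.resize(a,(760,640))[:600])
cv2.imwrite("pics/scene0c.png",cv2.resize(cv2.imread("pics/scene0.png")[140:290,200:400],(800,600),interpolation=cv2.INTER_CUBIC))
cv2.imwrite("pics/side0c.png",cv2.resize(cv2.imread("pics/side0.png")[140:290,240:440],(800,600),interpolation=cv2.INTER_CUBIC))
```

```text
(no output)
```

View pics/scene0c.png

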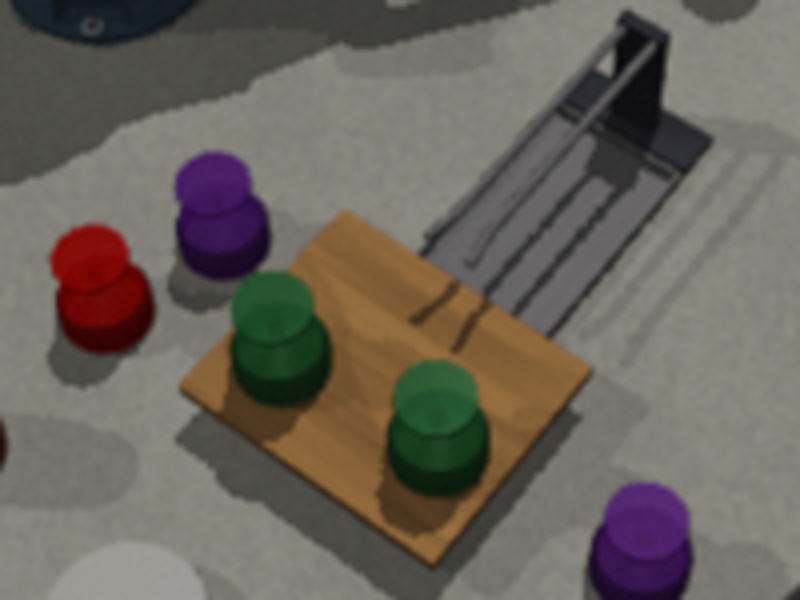

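View pics/side0c.png

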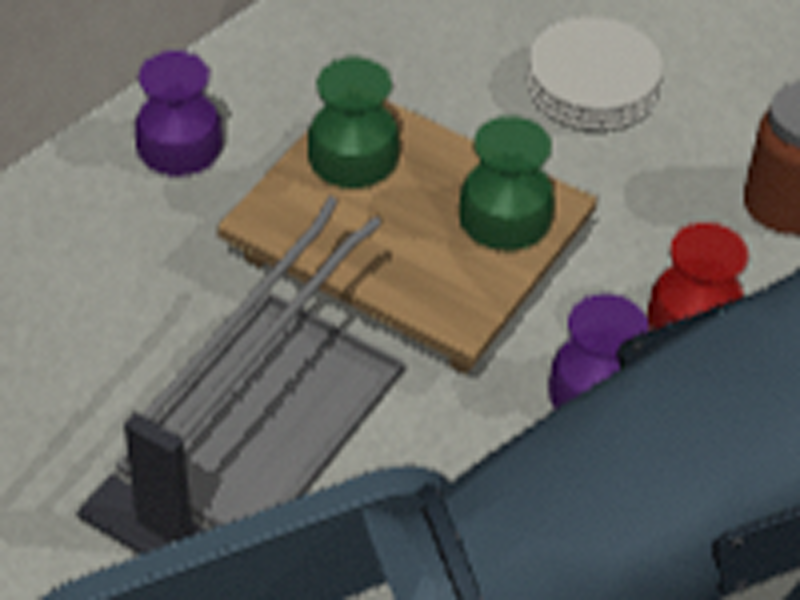

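```bash
cat > h.py <<'E'
from bench import ctrl
import cv2,numpy as np
from scipy.optimize import least_squares
from scipy.spatial.transform import Rotation as Ro
def unproj(c,uv,z):
    K,R,t=c["intrinsics"],c["R"],c["t"]
    d=R.T@np.linalg.solve(K,[uv[0],uv[1],1]);o=-R.T@t
    return o+d*(z-o[2])/d[2]
def proj(c,X):
    p=(c["R"]@np.asarray(X,float).T).T+c["t"];p=p@c["intrinsics"].T
    return p[...,:2]/p[...,2:]
E
python3 - <<'E'
from h import *
S=ctrl.camera("scene");D=ctrl.camera("side")
f=lambda p,o:(np.array(p)+.5)/4-.5+o
sc=[(345,211),(592,371),(434,565),(181,386)]
for p in sc: print("scene",unproj(S,f(p,(200,140)),.06).round(4))
for p in [(597,204),(470,364),(219,229)]: print("side",unproj(D,f(p,(240,140)),.06).round(4))
for p in [(273,307),(436,398)]: print("foot S",unproj(S,f(p,(200,140)),.16).round(4))
for p in [(355,84),(513,146)]: print("foot D",unproj(D,f(p,(240,140)),.16).round(4))
print("prong S",[unproj(S,f(p,(200,140)),.1465).round(4) for p in [(430,238),(470,262)]])
print("prong D",[unproj(D,f(p,(240,140)),.1465).round(4) for p in [(333,203),(376,222)]])
print("post top S",[unproj(S,f(p,(200,140)),.156).round(4) for p in [(620,18),(667,40)]])
print("cams",-S["R"].T@S["t"],-D["R"].T@D["t"])
E
```

```text
scene [ 0.4381 -0.0402  0.06  ]
scene [0.7106 0.0111 0.06  ]
scene [ 0.7529 -0.21    0.06  ]
scene [ 0.4806 -0.2617  0.06  ]
side [ 0.4704 -0.2544  0.06  ]
side [ 0.4281 -0.0295  0.06  ]
side [0.7006 0.0172 0.06  ]
foot S [ 0.5247 -0.1826  0.16  ]
foot S [ 0.6795 -0.1392  0.16  ]
foot D [ 0.6739 -0.1359  0.16  ]
foot D [ 0.518  -0.1785  0.16  ]
prong S [array([ 0.5553, -0.0365,  0.1465]), array([ 0.5963, -0.0274,  0.1465])]
prong D [array([ 0.593 , -0.0249,  0.1465]), array([ 0.5504, -0.0354,  0.1465])]
post top S [array([0.4989, 0.2457, 0.156 ]), array([0.546 , 0.2593, 0.156 ])]
cams [ 1.24778928 -0.59430253  1.55202922] [-0.22868816  0.81114419  1.4397844 ]
```

```bash
cat >> h.py <<'E'
O=np.array([0.5695,-0.0105,0]);YAW=np.deg2rad(100.3)
def rack2w(p,O=None,yaw=None):
    O=globals()['O'] if O is None else O; yaw=YAW if yaw is None else yaw
    return O+Ro.from_euler('z',yaw).apply(p)
def w2rack(p): return Ro.from_euler('z',YAW).inv().apply(np.asarray(p)-O)
def pose():
    o=ctrl.get_obs();q=o["eef_rot"];return o,np.array(o["eef_pos"]),Ro.from_quat([q[1],q[2],q[3],q[0]])
def Rgoal(sgn=1):
    # tool x down, tool y = sgn*rack y
    y=Ro.from_euler('z',YAW).apply([0,sgn,0]);x=np.array([0,0,-1.]);z=np.cross(x,y)
    return Ro.from_matrix(np.c_[x,y,z])
def delta(pw,sgn=1):
    o,p,R=pose();G=Rgoal(sgn)
    return (R.inv()*G).as_rotvec().round(3),(R.inv().apply(np.asarray(pw)-p)*1000).round(1)
def rep():
    o,p,R=pose();print("t",o["time_s"].round(2),"p",p.round(4),"rack",w2rack(p).round(4),"F",np.round(o["wrist_force"],1),"T",np.round(o["torque"],2),"op",round(float(o["opening"]),3));print("q",o["q"].round(2));print("axes",R.as_matrix().round(3).tolist())
def wcam(name):
    o,p,R=pose();c=ctrl.camera("wrist");T=c["tool_from_camera"]
    Rwc=R.as_matrix()@T[:3,:3];twc=R.apply(T[:3,3])+p
    c["R"]=Rwc.T;c["t"]=-Rwc.T@twc;cv2.imwrite(name,c["pixels"])
    np.savez(name[:-4],K=c["intrinsics"],R=c["R"],t=c["t"]);return c
E
python3 - <<'E'
from h import *
rep()
for s in (1,-1):
  print(s,delta([0.62,-0.12,.38],s), Rgoal(s).as_matrix().round(2).tolist())
E
```

```text
Traceback (most recent call last):
  File "h.py", line 27, in rep
    o,p,R=pose();print("t",o["time_s"].round(2),"p",p.round(4),"rack",w2rack(p).round(4),"F",np.round(o["wrist_force"],1),"T",np.round(o["torque"],2),"op",round(float(o["opening"]),3));print("q",o["q"].round(2));print("axes",R.as_matrix().round(3).tolist())
                           ^^^^^^^^^^^^^^^^^
AttributeError: 'float' object has no attribute 'round'
```

```bash
sed -i 's/o\["time_s"\].round(2)/round(float(o["time_s"]),2)/; s/o\["q"\].round(2)/np.round(o["q"],2)/' h.py
python3 - <<'E'
from h import *
rep()
for s in (1,-1):
  print(s,delta([0.62,-0.12,.38],s), Rgoal(s).as_matrix().round(2).tolist())
E
```

```text
t 0.25 p [0.1664 0.5501 0.2308] rack [0.6237 0.2964 0.2308] F [-0.9 -0.   0.2] T [-0.01 -0.01 -0.05] op 0.998
q [ 1.07  0.18  1.61 -0.    1.35 -0.21]
axes [[-0.0, 0.29, 0.957], [-0.001, 0.957, -0.29], [-1.0, -0.001, -0.0]]
1 (array([-2.044e+00, -1.000e-03,  0.000e+00]), array([-148.8, -510.2,  628.2])) [[0.0, -0.98, -0.18], [0.0, -0.18, 0.98], [-1.0, 0.0, 0.0]]
-1 (array([1.097e+00, 0.000e+00, 1.000e-03]), array([-148.8, -510.2,  628.2])) [[0.0, 0.98, 0.18], [0.0, 0.18, -0.98], [-1.0, 0.0, 0.0]]
```

Request:
servo_tool([
  [0,0,0,-60,0,0,1],
  [0.1,0,0,-110,-30,30,1],
  [0.2,0,0,-150,-60,70,1],
  [0.3,0,0,-150,-95,120,1],
  [0.4,0,0,-150,-135,170,1],
  [0.5,0,0,-150,-175,220,1],
  [0.6,0,0,-150,-215,270,1],
  [0.7,0,0,-150,-255,314,1],
])

```text
time_s: 1.25
eef_pos: [0.392, 0.2166, 0.3811]
eef_rot: [0.621, 0.338, 0.621, -0.338]
wrist_force: [0.6, -0.2, 0.3]
opening: 0.995
```

Run:
```python
from h import *
rep();print(delta([0.60,-0.10,.38],-1))
```

```text
t 1.25 p [0.392  0.2166 0.3811] rack [0.2552 0.1341 0.3811] F [ 0.6 -0.2  0.3] T [ 0.02 -0.03 -0.  ] op 0.995
q [ 0.24 -0.2   1.69 -0.    1.65 -0.33]
axes [[0.0, 0.84, 0.543], [-0.0, 0.543, -0.84], [-1.0, -0.0, 0.001]]
(array([ 0.394,  0.001, -0.   ]), array([  1.3,   2.8, 378.8]))
```

Request:
servo_tool([
  [0.06,0,0,0,0,45,1],
  [0.12,0,0,0,0,95,1],
  [0.18,0,0,-10,0,150,1],
  [0.25,0,0,-20,0,210,1],
  [0.32,0,0,-30,0,270,1],
  [0.394,0,0,-40,0,330,1],
  [0.394,0,0,-40,0,385,1],
  [0.394,0,0,-40,0,385,1],
])

```text
time_s: 2.25
eef_pos: [0.6018, -0.1102, 0.419]
eef_rot: [0.541, 0.454, 0.543, -0.455]
wrist_force: [0.5, 0.4, 0.4]
opening: 0.998
```

Run:
```python
from h import *
rep();wcam("pics/w1.png")
```

```text
t 2.25 p [ 0.6018 -0.1102  0.419 ] rack [-0.1039 -0.0139  0.419 ] F [0.5 0.4 0.4] T [ 0.   -0.01  0.  ] op 0.998
q [-0.37  0.18  1.24 -0.    1.73 -0.55]
axes [[-0.003, 0.985, 0.175], [0.0, 0.175, -0.985], [-1.0, -0.003, -0.001]]
```

View pics/w1.png

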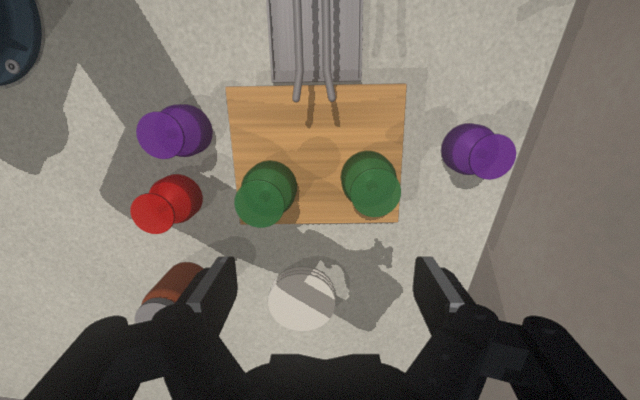

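The wrist view confirms it. The two green coupes on the board are coupe1, with its foot at about (263,200), and coupe2, at about (375,192). The prong tips are near (297,98) and (332,98). The purple and red look-alikes are all off the board. I'll enlarge this to measure.

Run:
```python
import cv2
a=cv2.imread("pics/w1.png")
cv2.imwrite("pics/w1c.png",cv2.resize(a[80:230,220:420],(800,600),interpolation=cv2.INTER_CUBIC))
cv2.imwrite("pics/w1d.png",cv2.resize(a[0:120,240:400],(800,600),interpolation=cv2.INTER_CUBIC))
```

```text
(no output)
```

View pics/w1c.png

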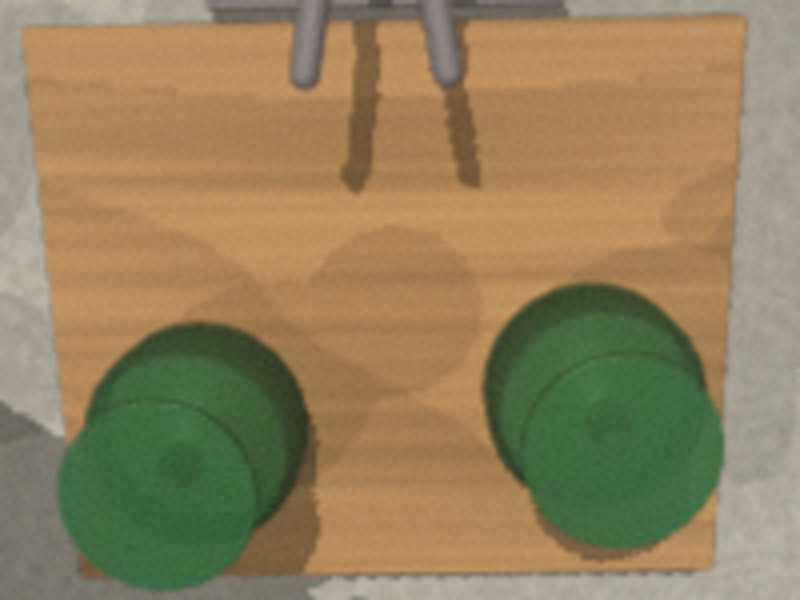

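View pics/w1d.png

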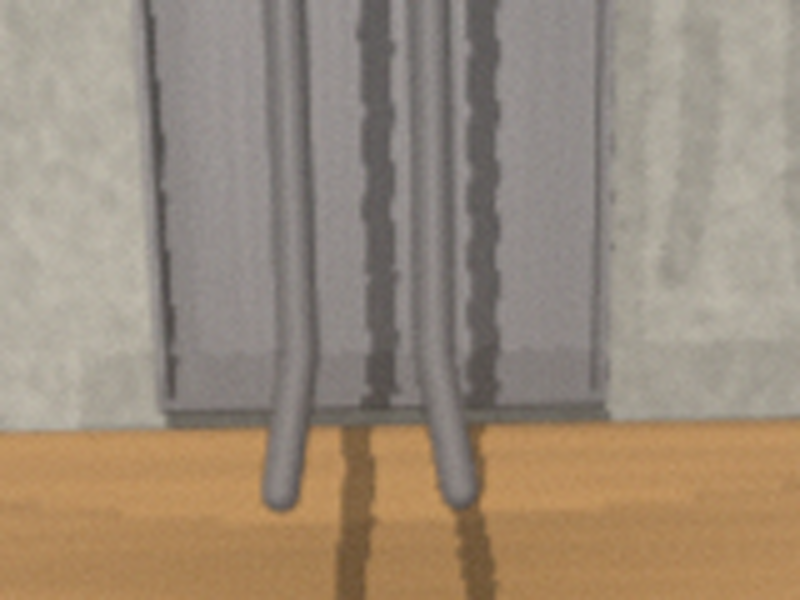

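```bash
cat > m.py <<'E'
from h import *
d=np.load("pics/w1.npz");c={"intrinsics":d["K"],"R":d["R"],"t":d["t"]}
f=lambda p,o,s:(np.array(p)+.5)/s-.5+o
A=lambda p,z:unproj(c,f(p,(220,80),4),z);B=lambda p,z:unproj(c,f(p,(240,0),5),z)
co=np.array([A(p,.06) for p in [(24,28),(744,15),(713,569),(80,576)]])
ref=np.array([[0,.14,.06],[0,-.14,.06],[-.23,-.14,.06],[-.23,.14,.06]])
r=least_squares(lambda v:(rack2w(ref,np.array([v[0],v[1],0]),v[2])-co)[:,:2].ravel(),[.57,-.01,1.75])
print("rack fit",r.x,np.rad2deg(r.x[2]),np.abs(r.fun).max())
from h import *
import h
h.O=np.array([r.x[0],r.x[1],0]);h.YAW=r.x[2]
for n,p in [("c1",(157.5,495)),("c2",(623,450))]:
    w=A(p,.159);print(n,w.round(4),w2rack(w).round(4))
for p in [(283,5),(425,5),(296,300),(430,300),(281,490),(460,490)]: print("prong",p,w2rack(B(p,.1465)).round(4))
E
python3 m.py
```

```text
rack fit [ 0.5691433  -0.01199088  1.76075181] 100.88364766459598 0.0022683205865348666
c1 [ 0.5215 -0.1823  0.159 ] [-0.1583  0.0789  0.159 ]
c2 [ 0.6764 -0.1384  0.159 ] [-0.1444 -0.0814  0.159 ]
prong (283, 5) [0.0879 0.0178 0.1465]
prong (425, 5) [ 0.0874 -0.0155  0.1465]
prong (296, 300) [0.0245 0.0174 0.1465]
prong (430, 300) [ 0.0239 -0.0158  0.1465]
prong (281, 490) [-0.0201  0.023   0.1465]
prong (460, 490) [-0.0208 -0.0229  0.1465]
```

```bash
sed -i 's/^O=.*/O=np.array([0.5691,-0.0120,0]);YAW=np.deg2rad(100.9)/' h.py
python3 - <<'E'
from h import *
print(delta([.5215,-.182,.24],-1),delta([.5215,-.182,.13],-1))
E
```

```text
(array([-0.013, -0.001,  0.002]), array([179.8, -91. ,  58.8])) (array([-0.013, -0.001,  0.002]), array([289.8, -90.7,  58.9]))
```

Request:
servo_tool([
  [0,0,0,20,-30,20,1],
  [-0.013,0,0,60,-60,40,1],
  [-0.013,0,0,110,-91,59,1],
  [-0.013,0,0,150,-91,59,1],
  [-0.013,0,0,180,-91,59,1],
  [-0.013,0,0,180,-91,59,1],
  [-0.013,0,0,180,-91,59,1],
  [-0.013,0,0,180,-91,59,1],
])

```text
time_s: 3.3
eef_pos: [0.5225, -0.1823, 0.2419]
eef_rot: [0.546, 0.45, 0.545, -0.45]
wrist_force: [-1.2, 0.2, 1.1]
opening: 1.001
```

Run:
```python
from h import *
rep();wcam("pics/w2.png");print(delta([.5215,-.182,.13],-1))
```

```text
t 3.3 p [ 0.5225 -0.1823  0.2419] rack [-0.1584  0.0779  0.2419] F [-1.2  0.2  1.1] T [-0.02  0.05  0.01] op 1.001
q [-0.55  0.12  1.65 -0.    1.37 -0.74]
axes [[0.001, 0.982, 0.19], [-0.001, 0.19, -0.982], [-1.0, 0.0, 0.001]]
(array([ 0.001,  0.001, -0.   ]), array([111.7,  -0.8,  -0.6]))
```

View pics/w2.png

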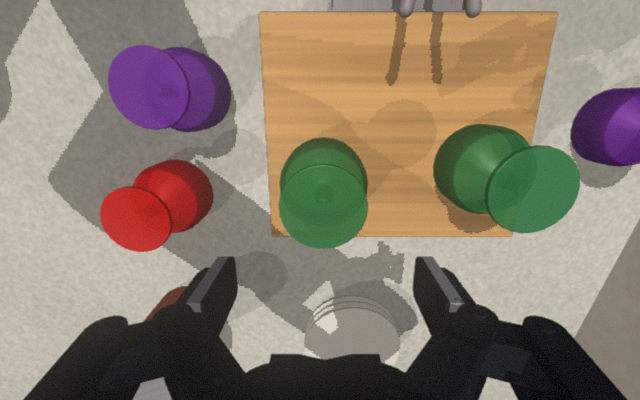

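The foot of coupe1 is centred at about (323.5,206) and sits squarely between the fingers. I'll check it numerically.

Run:
```python
from h import *
d=np.load("pics/w2.npz");c={"intrinsics":d["K"],"R":d["R"],"t":d["t"]}
for p in [(323.5,206.3),(532.5,189)]:
  w=unproj(c,p,.159);print(w.round(4),w2rack(w).round(4))
```

```text
[ 0.5216 -0.1824  0.159 ] [-0.1584  0.0789  0.159 ]
[ 0.6755 -0.1386  0.159 ] [-0.1444 -0.0805  0.159 ]
```

Request:
servo_tool([
  [0,0,0,30,-1,0,1],
  [0,0,0,60,-1,0,1],
  [0,0,0,85,-1,0,1],
  [0,0,0,100,-1,0,1],
  [0,0,0,110,-1,0,1],
  [0,0,0,112,-1,0,1],
  [0,0,0,112,-1,0,1],
  [0,0,0,112,-1,0,1],
])

```text
time_s: 4.35
eef_pos: [0.522, -0.1829, 0.1305]
eef_rot: [0.546, 0.45, 0.545, -0.45]
wrist_force: [0.6, 0.1, -0.0]
opening: 1.001
```

Run:
```python
from h import *
rep();wcam("pics/w3.png");c=ctrl.camera("scene")["pixels"];cv2.imwrite("pics/s3.png",cv2.resize(c[140:290,200:400],(800,600),interpolation=cv2.INTER_CUBIC))
```

```text
t 4.35 p [ 0.522  -0.1829  0.1305] rack [-0.1589  0.0786  0.1305] F [ 0.6  0.1 -0. ] T [ 0.01 -0.   -0.05] op 1.001
q [-0.55  0.24  1.75 -0.    1.15 -0.74]
axes [[0.002, 0.982, 0.19], [-0.002, 0.19, -0.982], [-1.0, 0.001, 0.002]]
```

View pics/w3.png

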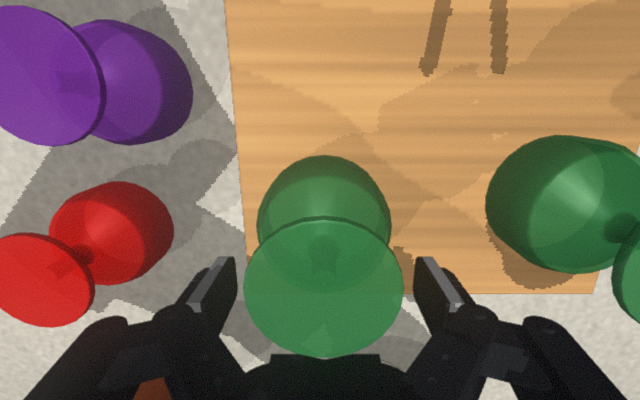

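View pics/s3.png

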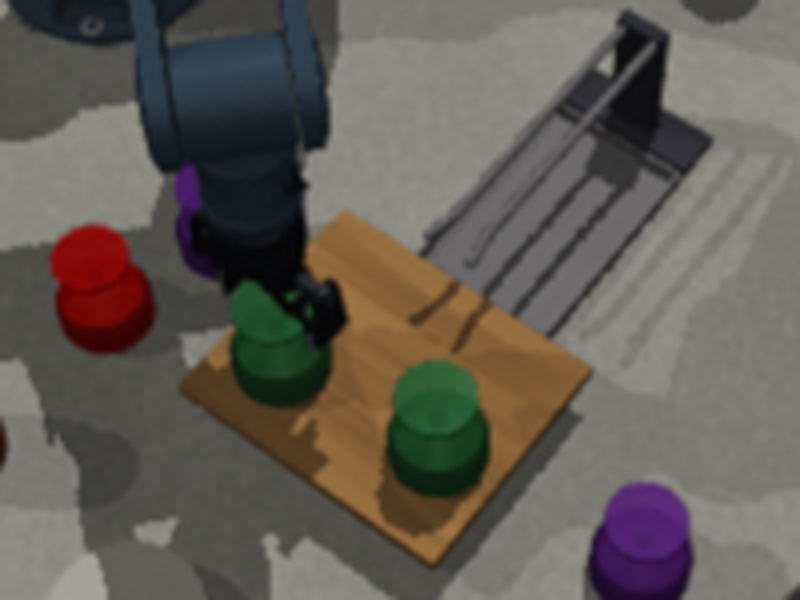

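The foot is centred between the pads and nothing is touching. I'll close now.

Request:
servo_tool([
  [0,0,0,0,0,0,0.9],
  [0,0,0,0,0,0,0.8],
  [0,0,0,0,0,0,0.7],
  [0,0,0,0,0,0,0.5],
  [0,0,0,0,0,0,0.3],
  [0,0,0,0,0,0,0.3],
  [0,0,0,0,0,0,0.3],
  [0,0,0,0,0,0,0.3],
])

```text
time_s: 5.45
eef_pos: [0.5219, -0.183, 0.131]
eef_rot: [0.546, 0.45, 0.545, -0.45]
wrist_force: [-2.0, 1.1, 5.2]
opening: 0.786
```

Run:
```python
from h import *
rep();wcam("pics/w4.png")
```

```text
t 5.45 p [ 0.5219 -0.183   0.131 ] rack [-0.159   0.0787  0.131 ] F [-2.   1.1  5.2] T [0.12 0.26 0.02] op 0.786
q [-0.55  0.24  1.75 -0.    1.15 -0.74]
axes [[0.002, 0.982, 0.19], [-0.002, 0.19, -0.982], [-1.0, 0.001, 0.002]]
```

View pics/w4.png

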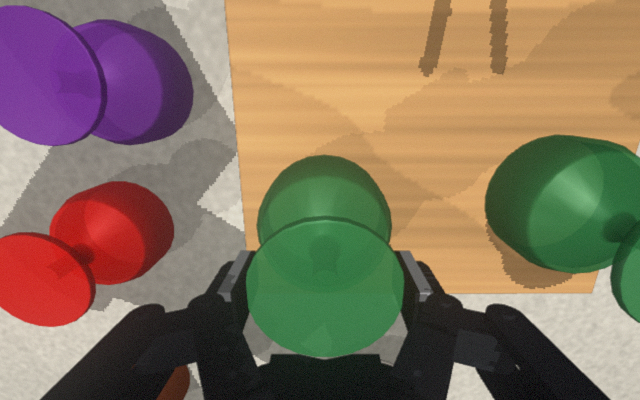

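Gripped, with the opening at 0.786. Next is an 8 mm lift.

Request:
servo_tool([
  [0,0,0,-2,0,0,0.3],
  [0,0,0,-4,0,0,0.3],
  [0,0,0,-6,0,0,0.3],
  [0,0,0,-8,0,0,0.3],
  [0,0,0,-8,0,0,0.3],
  [0,0,0,-8,0,0,0.3],
  [0,0,0,-8,0,0,0.3],
  [0,0,0,-8,0,0,0.3],
])

```text
time_s: 6.5
eef_pos: [0.5219, -0.183, 0.139]
eef_rot: [0.546, 0.45, 0.545, -0.45]
wrist_force: [0.1, -0.7, -1.9]
opening: 0.791
```

Run:
```python
from h import *
rep();wcam("pics/w5.png")
c=ctrl.camera("scene")["pixels"];cv2.imwrite("pics/s5.png",cv2.resize(c[180:270,225:345],(800,600),interpolation=cv2.INTER_CUBIC))
for r in [(-.075,0),( .05,.0005),(.2,.0005)]:
  print(r,delta(rack2w([*r,.139]),-1))
```

```text
t 6.5 p [ 0.5219 -0.183   0.139 ] rack [-0.159   0.0787  0.139 ] F [ 0.1 -0.7 -1.9] T [-0.01  0.05 -0.03] op 0.791
q [-0.55  0.23  1.74 -0.    1.16 -0.74]
axes [[0.001, 0.982, 0.19], [-0.002, 0.19, -0.982], [-1.0, 0.001, 0.002]]
(-0.075, 0) (array([ 0.001,  0.002, -0.001]), array([ -0.1,  78.7, -83.9]))
(0.05, 0.0005) (array([ 0.001,  0.002, -0.001]), array([  -0.3,   78.3, -208.9]))
(0.2, 0.0005) (array([ 0.001,  0.002, -0.001]), array([  -0.6,   78.4, -358.9]))
```

View pics/w5.png

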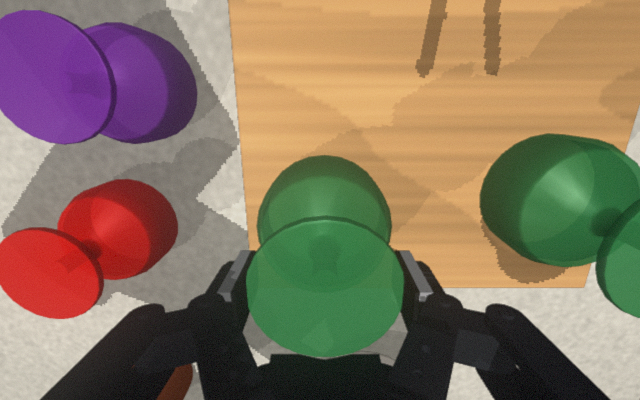

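View pics/s5.png

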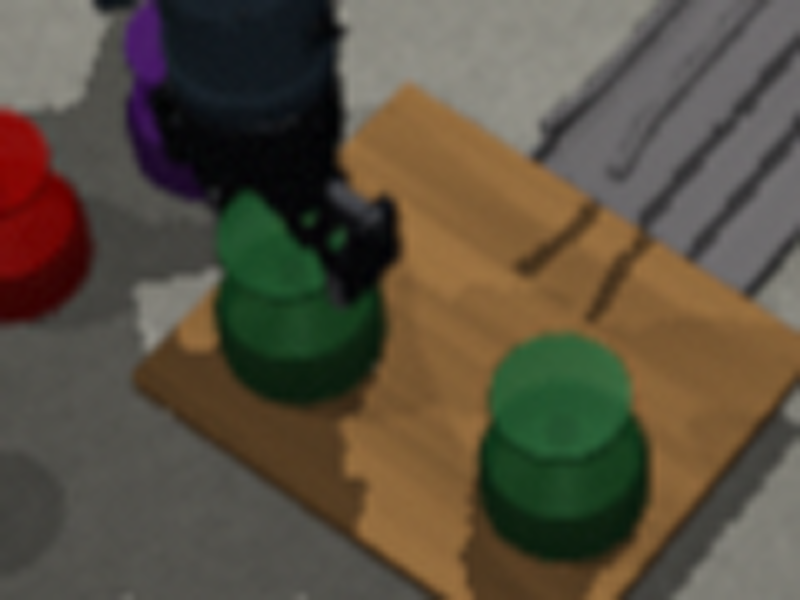

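The force reads −1.9 N, so the glass is off the board. It looks unchanged relative to the tool, so it is upright. I'll carry it diagonally to in front of the mouth.

Request:
servo_tool([
  [0,0,0,0,6,-8,0.3],
  [0,0,0,0,18,-22,0.3],
  [0,0,0,0,34,-40,0.3],
  [0,0,0,0,52,-58,0.3],
  [0,0,0,0,68,-74,0.3],
  [0,0,0,0,76,-82,0.3],
  [0,0,0,0,78.5,-84,0.3],
  [0,0,0,0,78.5,-84,0.3],
])

```text
time_s: 7.6
eef_pos: [0.5829, -0.0857, 0.1388]
eef_rot: [0.546, 0.45, 0.545, -0.45]
wrist_force: [-0.8, 0.2, -2.0]
opening: 0.792
```

Run:
```python
from h import *
rep();wcam("pics/w6.png")
for r in [( .0,.0005),(.2,.0005)]:
  print(r,delta(rack2w([*r,.139]),-1))
```

```text
t 7.6 p [ 0.5829 -0.0857  0.1388] rack [-0.075   0.0003  0.1388] F [-0.8  0.2 -2. ] T [-0.06 -0.02  0.02] op 0.792
q [-0.35  0.31  1.65 -0.    1.18 -0.54]
axes [[0.001, 0.982, 0.19], [-0.002, 0.19, -0.982], [-1.0, 0.001, 0.002]]
(0.0, 0.0005) (array([ 0.   ,  0.002, -0.001]), array([ -0.3,   0. , -75.2]))
(0.2, 0.0005) (array([ 0.   ,  0.002, -0.001]), array([-8.000e-01,  1.000e-01, -2.752e+02]))
```

View pics/w6.png

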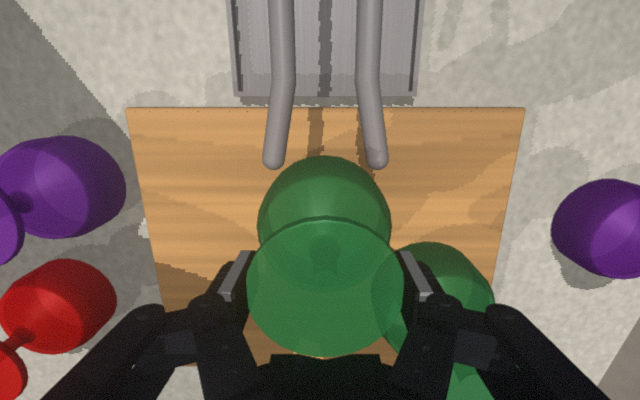

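The prongs are symmetric about column 325 and the stem is at 324, so it is aligned. I'll slide in.

Request:
servo_tool([
  [0,0,0,0,0,-8,0.3],
  [0,0,0,0,0,-22,0.3],
  [0,0,0,0,0,-40,0.3],
  [0,0,0,0,0,-60,0.3],
  [0,0,0,0,0,-80,0.3],
  [0,0,0,0,0,-100,0.3],
  [0,0,0,0,0,-118,0.3],
  [0,0,0,0,0,-125,0.3],
])

```text
time_s: 8.65
eef_pos: [0.5588, 0.0382, 0.1385]
eef_rot: [0.546, 0.449, 0.545, -0.45]
wrist_force: [0.3, -0.1, -3.4]
opening: 0.79
```

Run:
```python
from h import *
rep();wcam("pics/w7.png")
for r in [(.2,.0005)]:
  print(r,delta(rack2w([*r,.139]),-1))
c=ctrl.camera("scene")["pixels"];cv2.imwrite("pics/s7.png",cv2.resize(c[140:260,250:410],(800,600),interpolation=cv2.INTER_CUBIC))
```

```text
t 8.65 p [0.5588 0.0382 0.1385] rack [0.0512 0.0006 0.1385] F [ 0.3 -0.1 -3.4] T [-0.01 -0.06  0.02] op 0.79
q [-0.14  0.25  1.73 -0.    1.17 -0.33]
axes [[0.001, 0.982, 0.191], [-0.002, 0.191, -0.982], [-1.0, 0.001, 0.002]]
(0.2, 0.0005) (array([ 0.002,  0.002, -0.001]), array([  -0.7,    0.4, -148.6]))
```

View pics/w7.png

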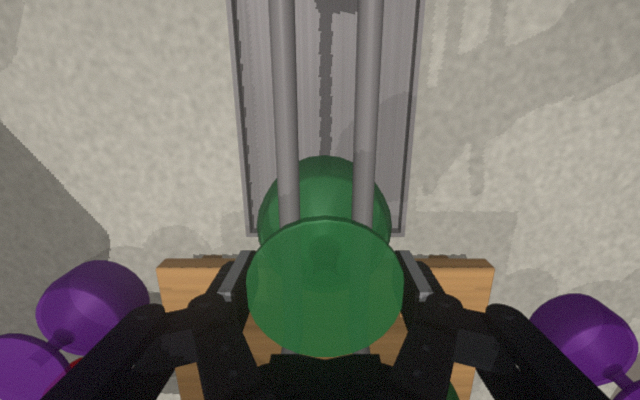

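View pics/s7.png

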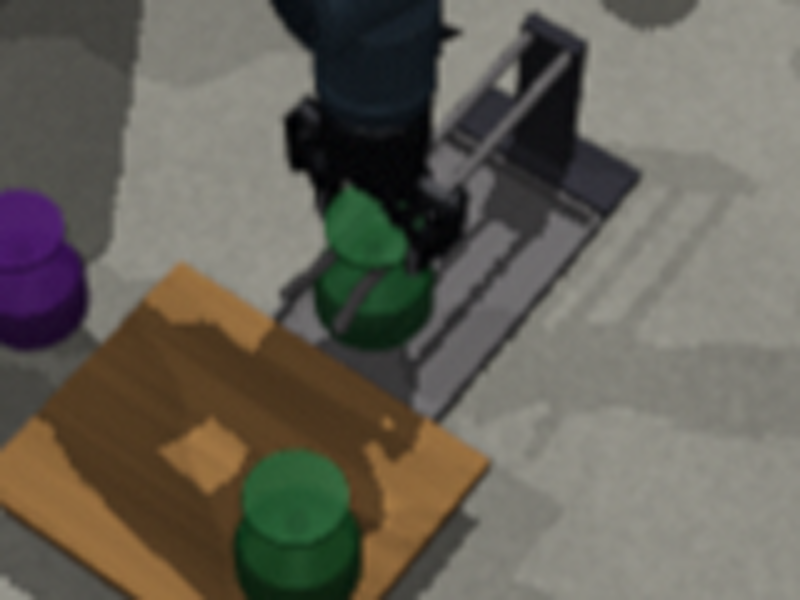

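The stem is in the slot. I'll go on to x ≈ 195 mm.

Request:
servo_tool([
  [0,0,0,0,0,-15,0.3],
  [0,0,0,0,0,-38,0.3],
  [0,0,0,0,0,-64,0.3],
  [0,0,0,0,0,-90,0.3],
  [0,0,0,0,0,-114,0.3],
  [0,0,0,0,0,-134,0.3],
  [0,0,0,0,0,-144,0.3],
  [0,0,0,0,0,-144,0.3],
])

```text
time_s: 9.75
eef_pos: [0.5315, 0.1793, 0.1382]
eef_rot: [0.547, 0.449, 0.545, -0.45]
wrist_force: [-0.1, -0.2, -1.9]
opening: 0.792
```

Run:
```python
from h import *
rep();wcam("pics/w8.png")
print(delta(rack2w([.195,0.0005,.1285]),-1))
```

```text
t 9.75 p [0.5315 0.1793 0.1382] rack [0.195  0.0008 0.1382] F [-0.1 -0.2 -1.9] T [-0.05  0.01 -0.02] op 0.792
q [ 0.12  0.25  1.72 -0.    1.17 -0.08]
axes [[0.001, 0.982, 0.191], [-0.002, 0.191, -0.982], [-1.0, 0.001, 0.002]]
(array([ 0.002,  0.003, -0.001]), array([ 9.7,  0.2, -0.6]))
```

View pics/w8.png

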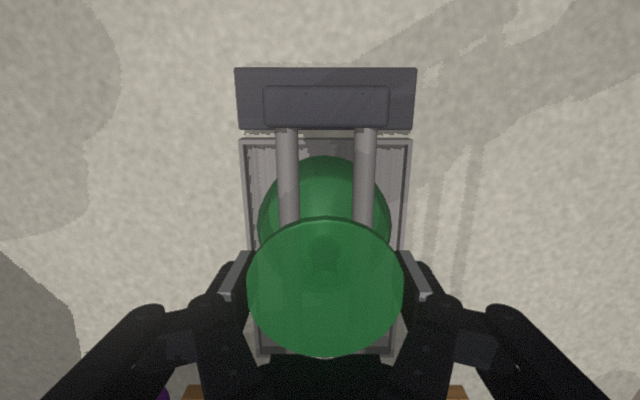

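Request:
servo_tool([
  [0,0,0,2,0,0,0.3],
  [0,0,0,4,0,0,0.3],
  [0,0,0,6,0,0,0.3],
  [0,0,0,7.5,0,0,0.3],
  [0,0,0,8.5,0,0,0.3],
  [0,0,0,9,0,0,0.3],
  [0,0,0,9.3,0,0,0.3],
  [0,0,0,9.3,0,0,0.3],
])

```text
time_s: 10.8
eef_pos: [0.5317, 0.1788, 0.1289]
eef_rot: [0.547, 0.449, 0.545, -0.45]
wrist_force: [-0.1, -0.4, -1.9]
opening: 0.787
```

Run:
```python
from h import *
rep()
```

```text
t 10.8 p [0.5317 0.1788 0.1289] rack [0.1944 0.0007 0.1289] F [-0.1 -0.4 -1.9] T [ 0.02 -0.02 -0.02] op 0.787
q [ 0.11  0.26  1.73 -0.    1.15 -0.08]
axes [[0.001, 0.982, 0.191], [-0.002, 0.191, -0.982], [-1.0, 0.001, 0.003]]
```

Still carrying about 1.9 N, so it isn't resting on the prongs yet. I'll lower it a little more.

Request:
servo_tool([
  [0,0,0,0.5,0,0,0.3],
  [0,0,0,0.5,0,0,0.3],
  [0,0,0,1,0,0,0.3],
  [0,0,0,1,0,0,0.3],
  [0,0,0,1.2,0,0,0.3],
  [0,0,0,1.2,0,0,0.3],
  [0,0,0,1.2,0,0,0.3],
  [0,0,0,1.2,0,0,0.3],
])

```text
time_s: 11.8
eef_pos: [0.5318, 0.1788, 0.1283]
eef_rot: [0.547, 0.449, 0.545, -0.45]
wrist_force: [-3.0, -0.7, 5.4]
opening: 0.789
```

Run:
```python
from h import *
rep()
```

```text
t 11.8 p [0.5318 0.1788 0.1283] rack [0.1944 0.0006 0.1283] F [-3.  -0.7  5.4] T [-0.07  0.42 -0.02] op 0.789
q [ 0.11  0.26  1.73 -0.    1.15 -0.08]
axes [[0.002, 0.982, 0.191], [-0.002, 0.191, -0.982], [-1.0, 0.001, 0.003]]
```

It is resting on the prongs (+5.4 N). I'll release it gradually.

Request:
servo_tool([
  [0,0,0,0,0,0,0.5],
  [0,0,0,0,0,0,0.6],
  [0,0,0,0,0,0,0.65],
  [0,0,0,0,0,0,0.7],
  [0,0,0,0,0,0,0.8],
  [0,0,0,0,0,0,0.9],
  [0,0,0,0,0,0,1],
  [0,0,0,0,0,0,1],
])

```text
time_s: 12.8
eef_pos: [0.5318, 0.1788, 0.1284]
eef_rot: [0.547, 0.449, 0.545, -0.45]
wrist_force: [0.3, 0.6, 1.3]
opening: 1.002
```

Run:
```python
from h import *
rep();wcam("pics/w9.png")
print(delta(rack2w([.195,0.0005,.1285]),-1))
```

```text
t 12.8 p [0.5318 0.1788 0.1284] rack [0.1944 0.0006 0.1284] F [0.3 0.6 1.3] T [-0.03 -0.03 -0.  ] op 1.002
q [ 0.11  0.26  1.73 -0.    1.15 -0.08]
axes [[0.002, 0.982, 0.191], [-0.002, 0.191, -0.982], [-1.0, 0.001, 0.003]]
(array([ 0.002,  0.003, -0.001]), array([-0.1,  0.1, -0.6]))
```

View pics/w9.png

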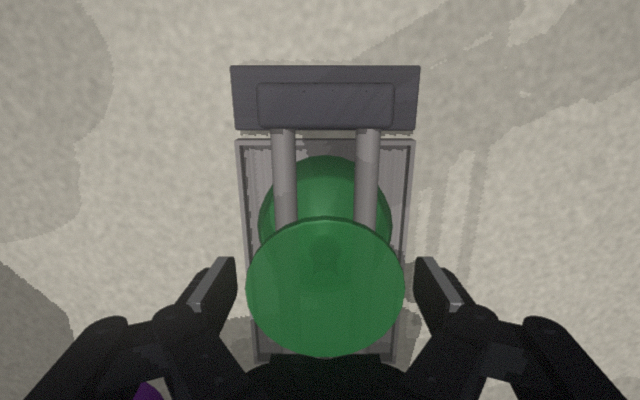

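Coupe1 hangs with its stem between the prongs and the pads clear of it. I'll raise straight up.

Request:
servo_tool([
  [0,0,0,-8,0,0,1],
  [0,0,0,-22,0,0,1],
  [0,0,0,-45,0,0,1],
  [0,0,0,-75,0,0,1],
  [0,0,0,-110,0,0,1],
  [0,0,0,-140,0,0,1],
  [0,0,0,-150,0,0,1],
  [0,0,0,-150,0,0,1],
])

```text
time_s: 13.85
eef_pos: [0.5318, 0.1792, 0.279]
eef_rot: [0.547, 0.45, 0.544, -0.45]
wrist_force: [-0.1, -0.0, -1.0]
opening: 1.0
```

Run:
```python
from h import *
rep();wcam("pics/w10.png")
print(delta([.676,-.1385,.24],-1))
c=ctrl.camera("scene")["pixels"];cv2.imwrite("pics/s10.png",cv2.resize(c[140:260,270:430],(800,600),interpolation=cv2.INTER_CUBIC))
```

```text
t 13.85 p [0.5318 0.1792 0.279 ] rack [0.1948 0.0005 0.279 ] F [-0.1 -0.  -1. ] T [-0.01  0.01  0.02] op 1.0
q [ 0.12  0.11  1.59 -0.    1.44 -0.08]
axes [[0.003, 0.982, 0.191], [-0.002, 0.191, -0.982], [-1.0, 0.003, 0.003]]
(array([ 0.002,  0.003, -0.   ]), array([ 38.7,  81.4, 339.3]))
```

View pics/w10.png

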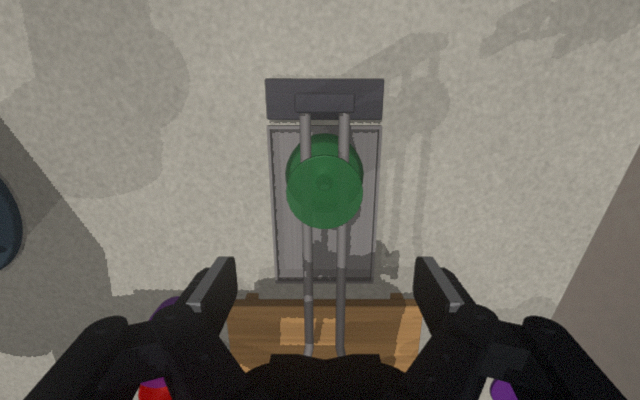

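View pics/s10.png

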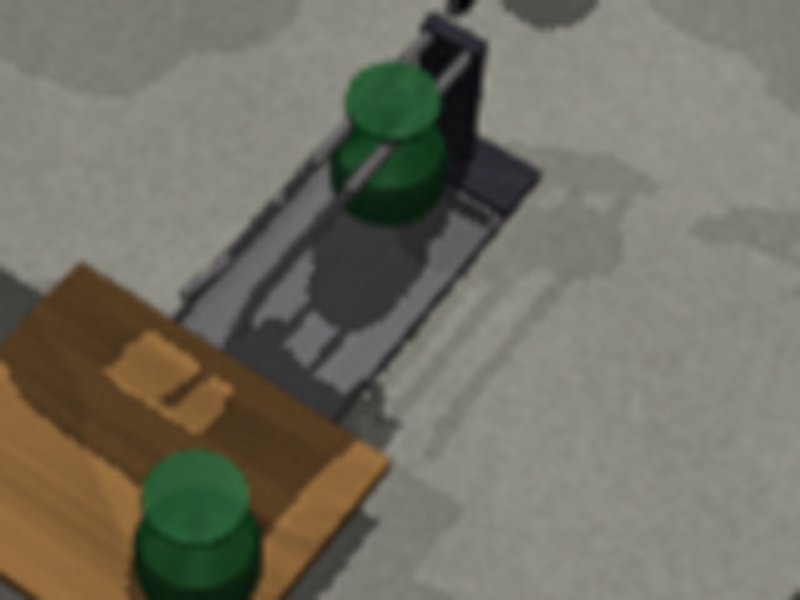

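Coupe1 hangs upright at the far end. Next I'll go over coupe2.

Request:
servo_tool([
  [0,0,0,0,5,35,1],
  [0,0,0,0,18,85,1],
  [0,0,0,0,32,140,1],
  [0,0,0,0,46,195,1],
  [0,0,0,5,60,250,1],
  [0,0,0,15,75,300,1],
  [0,0,0,30,81.4,335,1],
  [0,0,0,38,81.4,339,1],
])

```text
time_s: 14.95
eef_pos: [0.6746, -0.1405, 0.2361]
eef_rot: [0.544, 0.449, 0.546, -0.452]
wrist_force: [-0.5, 0.2, -0.5]
opening: 0.999
```

Run:
```python
from h import *
rep();c=wcam("pics/w11.png")
print(delta([.676,-.1385,.1305],-1))
cv2.imwrite("pics/w11c.png",cv2.resize(c["pixels"][140:290,220:420],(800,600),interpolation=cv2.INTER_CUBIC))
```

```text
t 14.95 p [ 0.6746 -0.1405  0.2361] rack [-0.1462 -0.0793  0.2361] F [-0.5  0.2 -0.5] T [0.05 0.03 0.01] op 0.999
q [-0.38  0.43  1.28 -0.    1.43 -0.56]
axes [[-0.005, 0.982, 0.188], [-0.001, 0.188, -0.982], [-1.0, -0.005, 0.0]]
(array([-0.   , -0.001,  0.006]), array([104.9,   2.7,  -0.3]))
```

View pics/w11c.png

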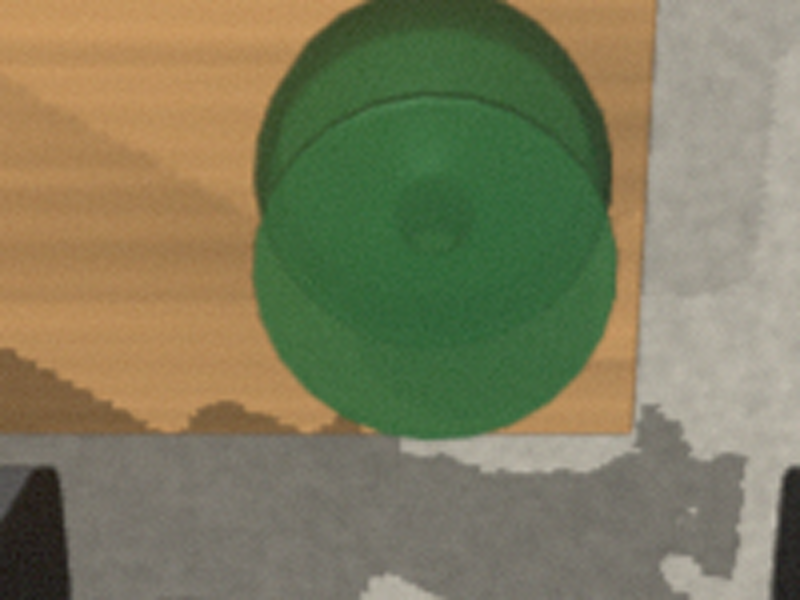

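Run:
```python
from h import *
d=np.load("pics/w11.npz");c={"intrinsics":d["K"],"R":d["R"],"t":d["t"]}
w=unproj(c,(328.6,206),.159);print(w.round(4),w2rack(w).round(4))
rep();print(delta([w[0],w[1],.1305],-1))
```

```text
[ 0.6766 -0.1378  0.159 ] [-0.1438 -0.0817  0.159 ]
t 15.0 p [ 0.674  -0.1393  0.2355] rack [-0.1448 -0.079   0.2355] F [-0.9  0.7 -1.2] T [-0.02  0.02 -0.  ] op 1.002
q [-0.37  0.43  1.28 -0.    1.43 -0.56]
axes [[-0.006, 0.982, 0.189], [-0.0, 0.189, -0.982], [-1.0, -0.006, -0.001]]
(array([-0.   , -0.001,  0.006]), array([104.9,   3.4,  -0.9]))
```

Request:
servo_tool([
  [0,0,0.006,5,3.2,-1,1],
  [0,0,0.006,30,3.2,-1,1],
  [0,0,0.006,60,3.2,-1,1],
  [0,0,0.006,85,3.2,-1,1],
  [0,0,0.006,100,3.2,-1,1],
  [0,0,0.006,105,3.2,-1,1],
  [0,0,0.006,105,3.2,-1,1],
  [0,0,0.006,105,3.2,-1,1],
])

```text
time_s: 16.0
eef_pos: [0.6771, -0.1379, 0.1318]
eef_rot: [0.546, 0.451, 0.545, -0.45]
wrist_force: [0.4, -0.4, 0.0]
opening: 0.999
```

Run:
```python
from h import *
rep();wcam("pics/w12.png");print(delta([.6765,-.138,.1305],-1))
```

```text
t 16.0 p [ 0.6771 -0.1379  0.1318] rack [-0.1441 -0.0823  0.1318] F [ 0.4 -0.4  0. ] T [ 0.01 -0.06  0.02] op 0.999
q [-0.37  0.52  1.37  0.    1.25 -0.56]
axes [[0.002, 0.982, 0.189], [-0.0, 0.189, -0.982], [-1.0, 0.002, 0.0]]
(array([-0.   ,  0.   , -0.002]), array([ 1.3, -0.6, -0.1]))
```

View pics/w12.png

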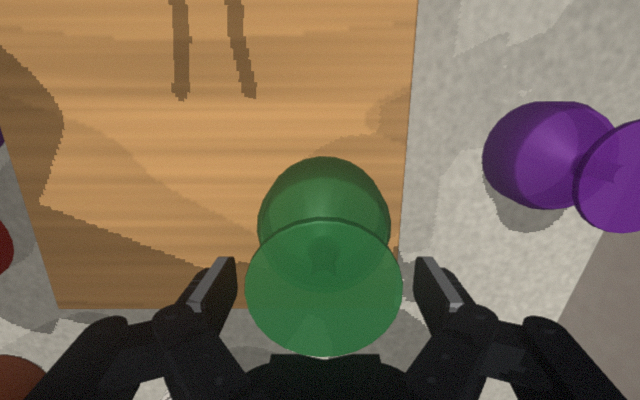

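Coupe2's foot, at columns 245–402, is centred between the pads, and the purple glass is well clear. I'll close.

Request:
servo_tool([
  [0,0,0,0.5,-0.5,0,0.9],
  [0,0,0,1,-0.5,0,0.8],
  [0,0,0,1,-0.5,0,0.7],
  [0,0,0,1,-0.5,0,0.5],
  [0,0,0,1,-0.5,0,0.3],
  [0,0,0,1,-0.5,0,0.3],
  [0,0,0,1,-0.5,0,0.3],
  [0,0,0,1,-0.5,0,0.3],
])

```text
time_s: 17.05
eef_pos: [0.677, -0.1384, 0.1315]
eef_rot: [0.546, 0.451, 0.544, -0.45]
wrist_force: [0.0, -0.4, 4.9]
opening: 0.795
```

Run:
```python
from h import *
rep()
```

```text
t 17.05 p [ 0.677  -0.1384  0.1315] rack [-0.1445 -0.0821  0.1315] F [ 0.  -0.4  4.9] T [-0.11  0.22  0.01] op 0.795
q [-0.37  0.52  1.37  0.    1.25 -0.56]
axes [[0.003, 0.982, 0.189], [-0.001, 0.189, -0.982], [-1.0, 0.003, 0.001]]
```

Request:
servo_tool([
  [0,0,0,-2,0,0,0.3],
  [0,0,0,-4,0,0,0.3],
  [0,0,0,-6,0,0,0.3],
  [0,0,0,-8,0,0,0.3],
  [0,0,0,-8,0,0,0.3],
  [0,0,0,-8,0,0,0.3],
  [0,0,0,-8,0,0,0.3],
  [0,0,0,-8,0,0,0.3],
])

```text
time_s: 18.05
eef_pos: [0.677, -0.1384, 0.1395]
eef_rot: [0.546, 0.451, 0.544, -0.45]
wrist_force: [-0.4, 0.8, -2.4]
opening: 0.787
```

Run:
```python
from h import *
rep();wcam("pics/w13.png")
for r in [(-.075,0.0003)]:
  print(r,delta(rack2w([*r,.1395]),-1))
```

```text
t 18.05 p [ 0.677  -0.1384  0.1395] rack [-0.1445 -0.082   0.1395] F [-0.4  0.8 -2.4] T [0.06 0.03 0.04] op 0.787
q [-0.37  0.51  1.36  0.    1.26 -0.56]
axes [[0.003, 0.982, 0.189], [-0.001, 0.189, -0.982], [-1.0, 0.003, 0.001]]
(-0.075, 0.0003) (array([-0.   ,  0.001, -0.003]), array([ -0.3, -82.4, -69.5]))
```

View pics/w13.png

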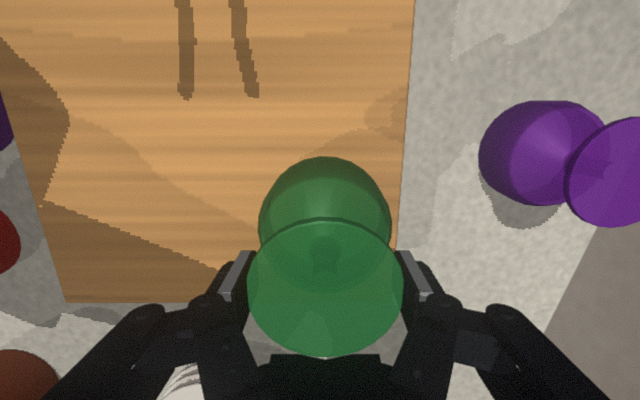

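Lifted and upright. I'll carry it to the mouth.

Request:
servo_tool([
  [0,0,0,0,-6,-6,0.3],
  [0,0,0,0,-18,-17,0.3],
  [0,0,0,0,-35,-32,0.3],
  [0,0,0,0,-54,-48,0.3],
  [0,0,0,0,-70,-61,0.3],
  [0,0,0,0,-79,-68,0.3],
  [0,0,0,0,-82.3,-69.5,0.3],
  [0,0,0,0,-82.3,-69.5,0.3],
])

```text
time_s: 19.1
eef_pos: [0.5834, -0.0859, 0.1394]
eef_rot: [0.546, 0.451, 0.544, -0.45]
wrist_force: [-0.8, 1.5, -2.4]
opening: 0.794
```

Run:
```python
from h import *
rep();wcam("pics/w14.png")
for r in [(.09,0.0005)]:
  print(r,delta(rack2w([*r,.139]),-1))
```

```text
t 19.1 p [ 0.5834 -0.0859  0.1394] rack [-7.530e-02 -1.000e-04  1.394e-01] F [-0.8  1.5 -2.4] T [ 0.01  0.   -0.02] op 0.794
q [-0.35  0.31  1.65  0.    1.18 -0.54]
axes [[0.004, 0.982, 0.189], [-0.001, 0.189, -0.982], [-1.0, 0.003, 0.002]]
(0.09, 0.0005) (array([-0.001,  0.002, -0.004]), array([ 1.000e-01, -8.000e-01, -1.655e+02]))
```

View pics/w14.png

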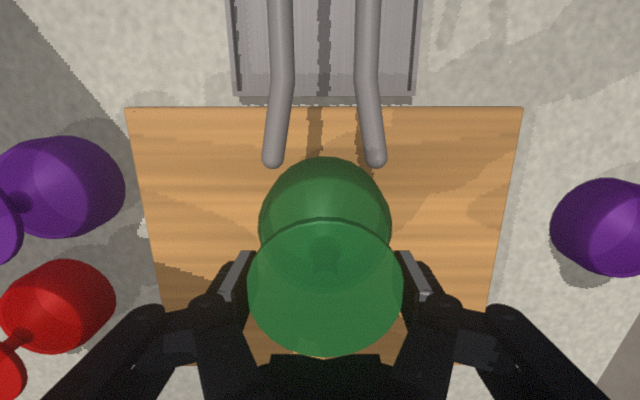

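The prong tips are at (273,160) and (377,160), mid-column 325, and the stem is at 325. I'll slide in to about 85 mm.

Request:
servo_tool([
  [0,0,0,0,-0.6,-8,0.3],
  [0,0,0,0,-0.6,-25,0.3],
  [0,0,0,0,-0.6,-48,0.3],
  [0,0,0,0,-0.6,-75,0.3],
  [0,0,0,0,-0.6,-103,0.3],
  [0,0,0,0,-0.6,-130,0.3],
  [0,0,0,0,-0.6,-152,0.3],
  [0,0,0,0,-0.6,-160,0.3],
])

```text
time_s: 20.15
eef_pos: [0.5519, 0.0734, 0.1391]
eef_rot: [0.547, 0.45, 0.545, -0.449]
wrist_force: [-0.1, 0.2, -2.8]
opening: 0.79
```

Run:
```python
from h import *
rep();wcam("pics/w15.png")
for r in [(.085,0.0005)]:
  print(r,delta(rack2w([*r,.129]),-1))
```

```text
t 20.15 p [0.5519 0.0734 0.1391] rack [0.0871 0.0007 0.1391] F [-0.1  0.2 -2.8] T [ 0.06  0.05 -0.01] op 0.79
q [-0.08  0.24  1.74 -0.    1.16 -0.27]
axes [[0.003, 0.982, 0.191], [-0.001, 0.191, -0.982], [-1.0, 0.003, 0.001]]
(0.085, 0.0005) (array([ 0.002,  0.001, -0.003]), array([10.1,  0.1,  2.1]))
```

View pics/w15.png

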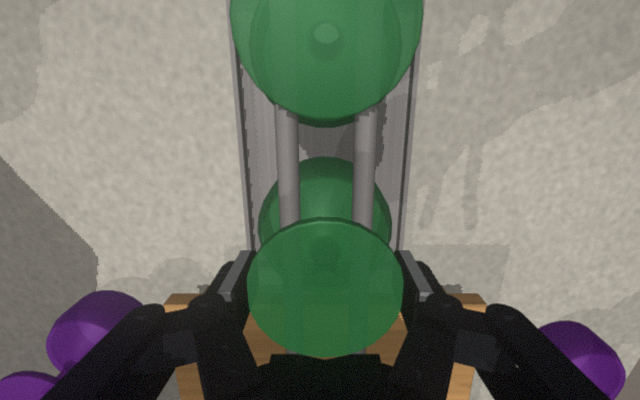

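Request:
servo_tool([
  [0,0,0,2,0,1,0.3],
  [0,0,0,4,0,1,0.3],
  [0,0,0,6,0,1,0.3],
  [0,0,0,7.5,0,1,0.3],
  [0,0,0,8.5,0,1,0.3],
  [0,0,0,9.3,0,1,0.3],
  [0,0,0,10,0,1,0.3],
  [0,0,0,10.3,0,1,0.3],
])

```text
time_s: 21.2
eef_pos: [0.5523, 0.0724, 0.129]
eef_rot: [0.547, 0.45, 0.545, -0.449]
wrist_force: [-2.1, -0.5, 0.3]
opening: 0.79
```

Run:
```python
from h import *
rep()
```

```text
t 21.2 p [0.5523 0.0724 0.129 ] rack [0.0861 0.0006 0.129 ] F [-2.1 -0.5  0.3] T [-0.1   0.2   0.04] op 0.79
q [-0.08  0.25  1.74 -0.    1.14 -0.27]
axes [[0.004, 0.982, 0.191], [-0.001, 0.191, -0.982], [-1.0, 0.003, 0.001]]
```

The weight is now on the prongs (force from −2.4 to +0.3 N). I'll nudge down 0.3 mm and release.

Request:
servo_tool([
  [0,0,0,0.3,0,0,0.3],
  [0,0,0,0.3,0,0,0.5],
  [0,0,0,0.3,0,0,0.6],
  [0,0,0,0.3,0,0,0.65],
  [0,0,0,0.3,0,0,0.72],
  [0,0,0,0.3,0,0,0.85],
  [0,0,0,0.3,0,0,1],
  [0,0,0,0.3,0,0,1],
])

```text
time_s: 22.2
eef_pos: [0.5523, 0.0724, 0.1288]
eef_rot: [0.547, 0.45, 0.545, -0.449]
wrist_force: [-0.3, -0.5, 0.6]
opening: 0.996
```

Run:
```python
from h import *
rep();wcam("pics/w16.png")
```

```text
t 22.2 p [0.5523 0.0724 0.1288] rack [0.0861 0.0005 0.1288] F [-0.3 -0.5  0.6] T [-0.04  0.    0.03] op 0.996
q [-0.08  0.25  1.74 -0.    1.14 -0.27]
axes [[0.004, 0.982, 0.191], [-0.001, 0.191, -0.982], [-1.0, 0.004, 0.001]]
```

View pics/w16.png

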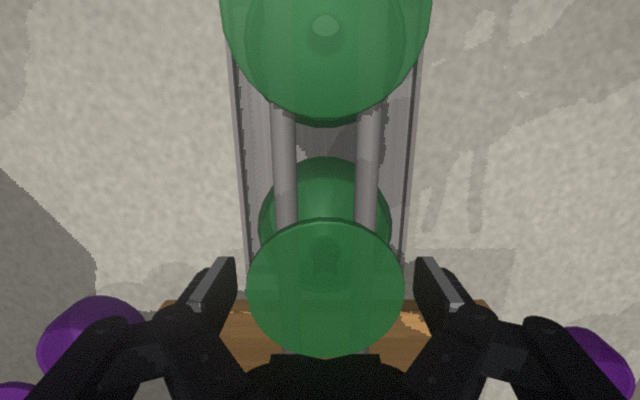

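The pads are clear and coupe2 hangs in the slot. I'll raise straight up.

Request:
servo_tool([
  [0,0,0,-8,0,0,1],
  [0,0,0,-22,0,0,1],
  [0,0,0,-45,0,0,1],
  [0,0,0,-80,0,0,1],
  [0,0,0,-120,0,0,1],
  [0,0,0,-160,0,0,1],
  [0,0,0,-180,0,0,1],
  [0,0,0,-180,0,0,1],
])

```text
time_s: 23.25
eef_pos: [0.5528, 0.0725, 0.3119]
eef_rot: [0.548, 0.451, 0.543, -0.448]
wrist_force: [1.0, -0.7, -0.5]
opening: 1.001
```

Run:
```python
from h import *
rep();wcam("pics/w17.png")
c=ctrl.camera("scene")["pixels"];cv2.imwrite("pics/s17f.png",c);cv2.imwrite("pics/s17.png",cv2.resize(c[130:280,250:450],(800,600),interpolation=cv2.INTER_CUBIC))
c=ctrl.camera("side")["pixels"];cv2.imwrite("pics/d17.png",cv2.resize(c[140:290,220:420],(800,600),interpolation=cv2.INTER_CUBIC))
```

```text
t 23.25 p [0.5528 0.0725 0.3119] rack [8.610e-02 1.000e-04 3.119e-01] F [ 1.  -0.7 -0.5] T [-0.05 -0.09  0.02] op 1.001
q [-0.08  0.08  1.56 -0.    1.5  -0.27]
axes [[0.009, 0.982, 0.191], [-0.001, 0.191, -0.982], [-1.0, 0.009, 0.003]]
```

View pics/w17.png

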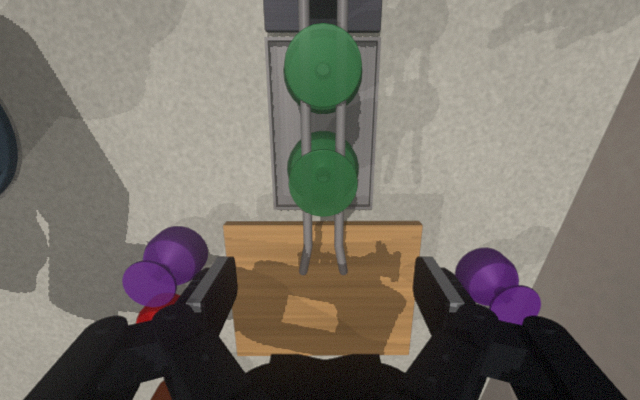

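View pics/s17.png

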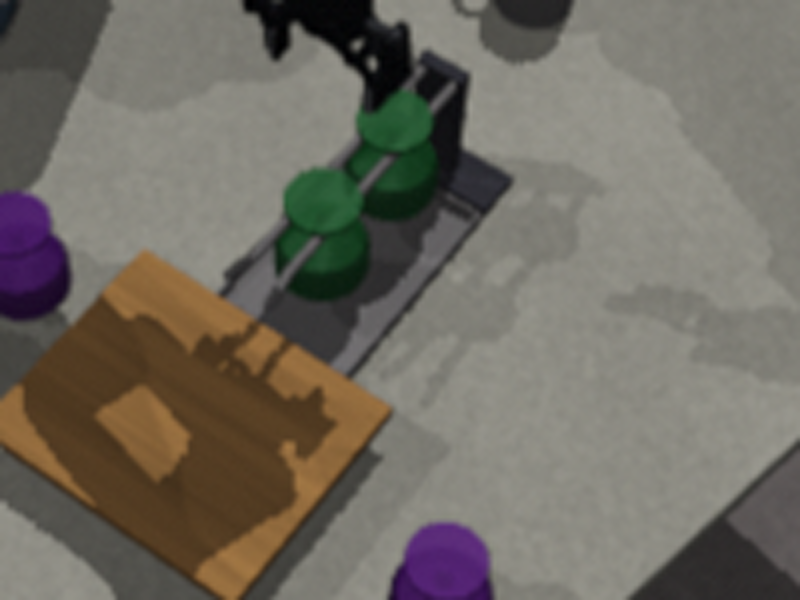

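View pics/d17.png

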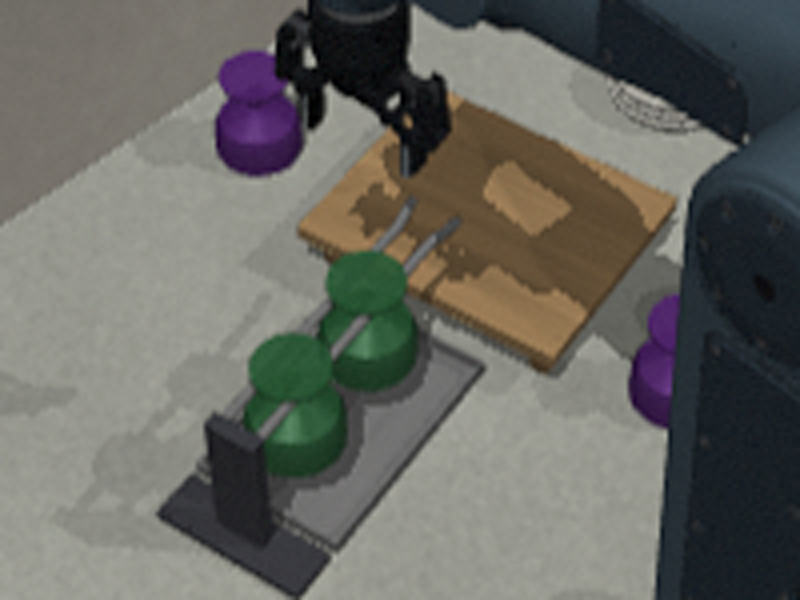

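View pics/s17f.png

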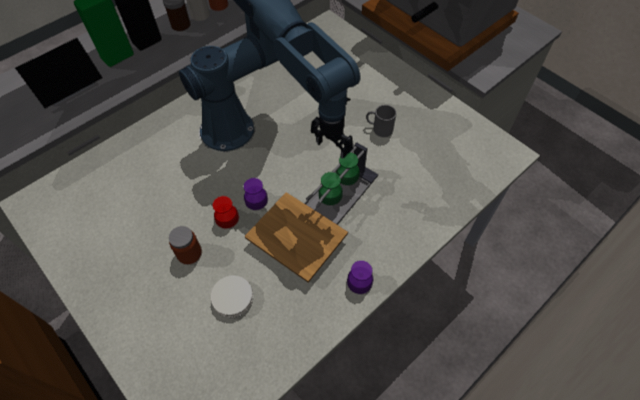

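Both glasses hang upright in the slot with a clear gap between them. The jug, jar, saucers and look-alikes have not moved. I'll run one settling call and a numeric check before handing in.

Request:
servo_tool([
  [0,0,0,-10,0,0,1],
  [0,0,0,-10,0,0,1],
  [0,0,0,-10,0,0,1],
  [0,0,0,-10,0,0,1],
  [0,0,0,-10,0,0,1],
  [0,0,0,-10,0,0,1],
  [0,0,0,-10,0,0,1],
  [0,0,0,-10,0,0,1],
])

```text
time_s: 24.4
eef_pos: [0.551, 0.0726, 0.3177]
eef_rot: [0.546, 0.45, 0.545, -0.449]
wrist_force: [0.5, 0.1, 0.1]
opening: 1.002
```

Run:
```python
from h import *
rep()
d=np.load("pics/w17.npz");c={"intrinsics":d["K"],"R":d["R"],"t":d["t"]}
for p in [(323,67),(323,176)]: print(w2rack(unproj(c,p,.1572)).round(4))
a=ctrl.camera("side")["pixels"];cv2.imwrite("pics/d18.png",a[140:290,220:420])
b=cv2.imread("pics/d17.png");a=cv2.resize(a[140:290,220:420],(800,600),interpolation=cv2.INTER_CUBIC)
print("change around glasses",np.abs(a[240:480,240:420].astype(int)-b[240:480,240:420]).mean())
w=wcam("pics/w18.png")
```

```text
t 24.4 p [0.551  0.0726 0.3177] rack [0.0865 0.0018 0.3177] F [0.5 0.1 0.1] T [0.01 0.04 0.03] op 1.002
q [-0.08  0.08  1.55 -0.    1.51 -0.27]
axes [[0.002, 0.982, 0.191], [-0.001, 0.191, -0.982], [-1.0, 0.002, 0.001]]
[0.1923 0.0004 0.1572]
[0.0926 0.0005 0.1572]
change around glasses 1.1730015432098766
```

View pics/w18.png

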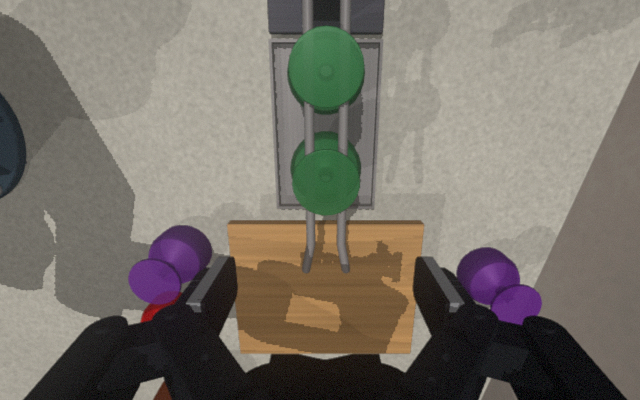

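```bash
python3 -c "
from bench import ctrl
print(ctrl.hand_in())"
```

```text
the job is handed in; nothing more can be done
None
```

Both green coupes now hang by their feet on the prongs, clear of the board, and the job is handed in at about 24.5 s of the 72 s allowed. I gripped each one by the rim of its foot, with the fingers straddling the prongs. I then lifted it 8 mm, slid it in along the slot, lowered it onto the prongs, released it and raised the arm clear.

**Last checks:**

| Glass | Distance past the board's edge | Offset from the slot's middle |
|---|---|---|
| coupe1 | about 193 mm | under 1 mm |
| coupe2 | about 86–93 mm | under 1 mm |

- **coupe2's distance:** the arm's position at release gave 86 mm and a rough pixel reading gave 93 mm. Both are well inside the 45–240 mm range.
- **Upright and still:** both look upright and clearly apart in the scene, side and wrist views. They showed no visible movement between the last two side views, about 1 s apart. I did not measure their hanging height or tilt.
- **Everything else:** the jug, jar, saucers and look-alikes are unmoved by eye in the scene view. The gripper is about 150 mm above the glasses and touches nothing. Wrist-force readings stayed below about 7 N throughout.

The two fixed cameras disagreed by about 7–10 mm on positions at the start, so I used the wrist-camera measurements, which fitted the board to about 2 mm. No check failed.

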